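# Hang the blue slump ring on the drying hook

### The arm

A 6-joint arm with a two-finger parallel gripper is mounted at the origin on a cart in front of the work surface, level with it; the furniture and walls round the work are solid. World frame = base frame: x ahead of the robot, y to its left, z up, the work surface at z = 0. Lengths are in m, angles in rad, forces in N, time in s.
With the tool pointing down it reaches from about 0.35 to 0.775 m from the base axis. Payload 7.3 kg.
Tool frame: the origin (TCP) lies midway between the tips of the shut fingers; the grasp point (between the pads) lies 19 mm behind it; z points along the fingers, y is the line along which they close (so a half turn about z gives the same grasp; the last joint's range is limited). The gripper opens to 92 mm and grips with 3 to 60 N. Pads are 19 mm wide; open, the fingers measure 130 mm over their backs; the gripper's body (75 mm by 190 mm) begins 47 mm behind the grasp point.
Start: joints at [0.985, 0.342, 1.524, -0, 1.275, -0.146], TCP at [0.224, 0.475, 0.196] pointing down, gripper open.
Joint ranges: [-2.53, 2.53], [-0.77, 2.02], [0.04, 2.7], [-1, 4.14], [0.28, 2.66], [-3.11, 3.11]. Speed limits (rad/s): [2.57, 2.57, 3.14, 3.14, 3.14, 3.14].

### API

Orientations are given as a rotation vector (axis times angle).
In Python, from plant import manip gives the robot as it stands.
- The arm moves only by the tool drive_tool, never from a script. Its argument "plan" is a list of rows, each an object of numbers: "dx", "dy", "dz": the shift along the tool's x, y, z each as a share of 0.2 m, from -1 to 1; "rx", "ry", "rz": the turn, a rotation vector about the tool's x, y, z each as a share of 60 degrees, from -1 to 1; "jaw": the closure, from -1 (fully open) to 1 (shut). In form: [{"dx": .., "dy": .., "dz": .., "rx": .., "ry": .., "rz": .., "jaw": ..}, ...]. A call has exactly 5 rows; each row is the pose to reach, as a shift and turn from the pose commanded when the call began, along the tool's axes at that moment; what a row does not reach only later rows make up. A row lasts 1/10 s, in which the tool goes at most 50 mm and 8.59 degrees, less where a joint would pass 70% of its speed; a pose out of reach is approached as far as the arm can. A call with a number of a shift or a turn outside -1 to 1 is refused whole. A call with a gripper value outside its range is refused whole. The fingers move at their own pace and stop on an object; the grip force is fixed at half the most. Time passes only in rows, so rows that repeat a pose let the fingers close, or fill a call up. It gives the time, the measured TCP pose, the force, the opening and the grip force at its end, in the units of the state.
- manip.get_obs(): the state, without advancing time (a new reading comes with each control period).
- manip.read_camera(name): name is "scene" or "top" or "wrist"; returns a dict with "frame" (420x560x3 uint8, red, green, blue), "intrinsics" (3x3 intrinsics, pixels), "eye" and "rotation" of the camera in the world. Camera axes: x right, y up, looking along -z (the intrinsics and any distortion apply to the point x, -y, -z); pixel columns grow to the right and rows downward; lengths in m; the calibration is good to about 2 mm. A picture is of the moment at which its call begins. There is no depth.
- manip.finish_job(): hands the job in; it is judged then, once.
The state is a dict: "time": time; "qpos": joint angles; "joint_velocities": joint speeds; "effort": joint torques, N m; "eef_pos": TCP position; "tool_rot": TCP orientation; "force": force on the tool from outside, world axes, zero at the start; "torque": the same for the moment, N m; "grip_width": finger opening in m; "grasp_force": force on a finger pad.
Only numpy, scipy, OpenCV 4.12 (cv2) and the standard library are available. Lean on these libraries where they do the work, as an engineer would, in place of code of your own. Each camera call takes 0.05 s, during which the arm holds its last target. There are 200 camera calls.

### The job

Lift the blue wooden ring out of its cradle and hang it by its rim on the high J-hook, so that it hangs still on the hook's level arm, behind the upturned tip. Leave the plain wood ring standing in its own cradle.

Things in the scene. Friction and masses are not known exactly. Their poses are not given: they have to be found in the camera images.
- ring_blue: The ring to hang: flat, blue-painted wood, 150 mm across, 82 mm hole (rim 34 mm wide), 16 mm thick, 0.14 to 0.24 kg. It stands on edge in a cradle, its top edge 161 mm above the table. Origin: its centre. x = its axis through the hole, level. Pinch the top of the rim across the thickness (along x), fingertips at most 20 mm below the top edge: the hook needs the room below them.
- cradle_blue: The fixed wooden cradle the blue ring stands in: base 66 by 130 mm, two cheeks 44 mm high, 10 mm thick, 21 mm apart along x, one on each face of the ring; two dowels carry the ring. It lifts straight up and out. Origin: centre of the underside, the ring's centre 86 mm above it; x = the ring's axis, z up.
- ring_plain: Bystander to leave standing: a ring of the same size in plain brown wood, in a like cradle on the other side of the table (which ring is left and which right varies). Same origin and axes.
- hook_seat (a point): Top of the level arm of the fixed J-hook (steel bar 10 mm thick, on a black post and round base), 225 mm above the table, midway along the arm. x points along the arm to the post (70 mm on), z up. The arm is level for 40 mm each way; at -58 mm its upturned tip ends, 13 mm higher; nothing is above. Pass the hole over the tip from -x, then lower: the hung ring's centre is 41 mm below.

How it is judged:
At the end, for the whole second after the job is handed in: The blue ring hangs on the hook's level arm: its centre lies 34 to 56 mm below the arm's top, within 20 mm sideways, and between 42 mm in front of and 45 mm behind the arm's midpoint; it is let go and at rest (below 0.03 m/s and 0.3 rad/s) (x of ring_blue in the frame of hook_seat between -0.042 and 0.045 m and y of ring_blue in the frame of hook_seat between -0.02 and 0.02 m and z of ring_blue in the frame of hook_seat between -0.056 and -0.034 m and linear speed of ring_blue below 0.03 m/s and angular speed of ring_blue below 0.3 rad/s); the robot touches nothing.
It fails at once if the plain wood ring is moved from its place in its cradle by more than 20 mm (distance of ring_plain from where it was at the start of the episode above 0.02 m).
It also fails if it takes over 32 s, if anything falls off the work surface, if the arm or the gripper's body presses on something with over 40 N, if the wrist force passes 120 N, or if a joint passes its speed limit or range.

## Working session

There is one attempt and no reset: what is moved stays moved. The work goes in short steps, Python scripts to look and compute and a tool call to move; the robot and the scene stay as the last step left them, time stands still between calls to the robot, and variables do not carry over. Pictures are saved under pics/ and viewed, at most 10 in all, crops included, and the job is handed in when it is done.

Besides the shell and the picture viewer there is one more tool, called after ">>>" in YAML: its name, and indented under it one key for each argument. drive_tool: Moves the arm, as the interface text tells. Shift numbers are shares of 0.2 m and turn numbers shares of 60 degrees, none past 1 either way. Its arguments: {"type":"object","properties":{"plan":{"type":"array","items":{"type":"object","properties":{"dx":{"type":"number","minimum":-1,"maximum":1},"dy":{"type":"number","minimum":-1,"maximum":1},"dz":{"type":"number","minimum":-1,"maximum":1},"rx":{"type":"number","minimum":-1,"maximum":1},"ry":{"type":"number","minimum":-1,"maximum":1},"rz":{"type":"number","minimum":-1,"maximum":1},"jaw":{"type":"number"}}}}},"required":["plan"]}

```bash
mkdir -p pics
python3 - <<'E'
from plant import manip
import cv2,numpy as np,pickle
o=manip.get_obs();print({k:np.round(v,3) for k,v in o.items()})
d={}
for n in ("scene","top"):
    c=manip.read_camera(n);d[n]=c;print(n,np.round(c["intrinsics"],1).tolist(),np.round(c["eye"],3),np.round(c["rotation"],3).tolist(),[k for k in c])
    cv2.imwrite(f"pics/{n}0.png",c["frame"][:,:,::-1])
pickle.dump(d,open("d0.pkl","wb"))
E
```

```text
{'time': np.float64(0.0), 'qpos': array([ 0.985,  0.343,  1.525, -0.   ,  1.275, -0.146]), 'joint_velocities': array([-0.001, -0.001,  0.001, -0.001, -0.   ,  0.   ]), 'effort': array([-1.0000e-03, -4.3124e+01, -2.4421e+01,  7.2000e-02,  5.6000e-02,
       -0.0000e+00]), 'eef_pos': array([0.223, 0.475, 0.195]), 'tool_rot': array([-6.850e-01, -3.065e+00,  2.000e-03]), 'force': array([ 0.661, -0.072,  0.282]), 'torque': array([-0.008,  0.017,  0.012]), 'grasp_force': np.float64(0.0), 'grip_width': np.float64(0.091)}
scene [[502.7, 0.0, 272.5], [0.0, 502.7, 209.9], [0.0, 0.0, 1.0]] [-0.057 -0.885  1.037] [0.852, -0.229, -0.518] ['frame', 'intrinsics', 'eye', 'rotation']
top [[411.7, 0.0, 280.6], [0.0, 411.7, 210.9], [0.0, 0.0, 1.0]] [ 0.359 -0.01   1.141] [0.116, -0.117, -1.584] ['frame', 'intrinsics', 'eye', 'rotation']
```

View pics/scene0.png

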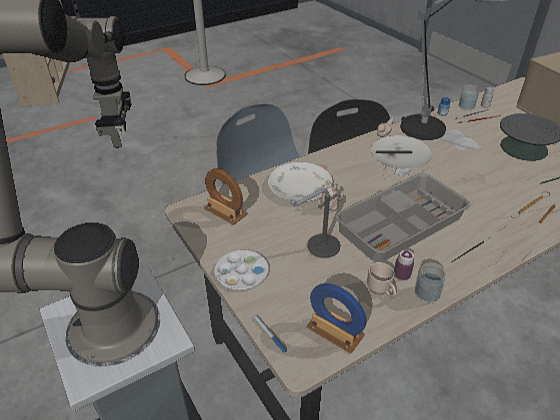

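View pics/top0.png

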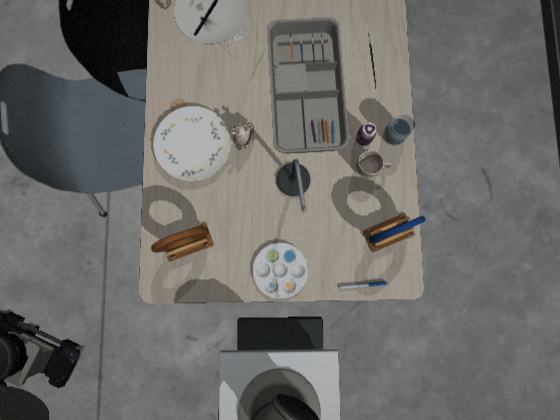

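The blue ring is on the right (scene ≈(337,310), top ≈(398,228)) and the plain ring is on the left. The hook base is at top ≈(293,180), with its arm running from about (295,163) to (303,208). I'll zoom in on the hook and ring and measure them.

```bash
cat > h.py <<'E'
import numpy as np,cv2,pickle
from scipy.spatial.transform import Rotation as R
def rot(c):
    r=np.asarray(c["rotation"]);return r if r.shape==(3,3) else R.from_rotvec(r).as_matrix()
def ray(c,p):
    v=np.linalg.inv(c["intrinsics"])@[p[0],p[1],1];v=rot(c)@(v*[1,-1,-1]);return np.asarray(c["eye"]),v/np.linalg.norm(v)
def onz(c,p,z):
    e,v=ray(c,p);return e+v*(z-e[2])/v[2]
def proj(c,P):
    q=rot(c).T@(np.asarray(P)-c["eye"])*[1,-1,-1];q=c["intrinsics"]@q;return q[:2]/q[2]
def tri(c1,p1,c2,p2):
    e1,v1=ray(c1,p1);e2,v2=ray(c2,p2);s=np.linalg.lstsq(np.c_[v1,-v2],e2-e1,rcond=None)[0]
    a,b=e1+s[0]*v1,e2+s[1]*v2;return (a+b)/2,np.linalg.norm(a-b)
def blue(c,box):
    f=c["frame"].astype(int);m=((f[...,2]>f[...,0]+35)&(f[...,2]>f[...,1]+20)).astype(np.uint8)
    k=np.zeros_like(m);x0,y0,x1,y1=box;k[y0:y1,x0:x1]=1;m=cv2.morphologyEx(m*k,cv2.MORPH_CLOSE,np.ones((3,3)));
    n,l,s,_=cv2.connectedComponentsWithStats(m);return (l==1+np.argmax(s[1:,4])).astype(np.uint8)
E
python3 - <<'E'
from h import *
d=pickle.load(open("d0.pkl","rb"));s,t=d["scene"],d["top"]
m=blue(s,(290,270,380,350));cs,h=cv2.findContours(m,cv2.RETR_CCOMP,cv2.CHAIN_APPROX_NONE)
for c,hh in zip(cs,h[0]):
    if len(c)>20: print("scene",hh[3],cv2.fitEllipse(c),onz(s,cv2.fitEllipse(c)[0],.086).round(3))
m=blue(t,(350,200,440,260));ys,xs=np.nonzero(m);r=cv2.minAreaRect(np.c_[xs,ys].astype(np.float32));print(r,len(xs))
b=cv2.boxPoints(r);print(b)
cv2.imwrite("pics/c.png",np.hstack([cv2.resize(s["frame"][170:270,270:370],(390,390),interpolation=2),cv2.resize(t["frame"][140:240,250:350],(390,390),interpolation=2)])[:,:,::-1])
cv2.imwrite("pics/r.png",np.hstack([cv2.resize(s["frame"][270:360,295:385],(390,390),interpolation=2),cv2.resize(t["frame"][190:270,350:430],(390,390),interpolation=2)])[:,:,::-1])
E
```

```text
scene -1 ((338.3202819824219, 307.4585876464844), (34.917938232421875, 64.57538604736328), 126.65419006347656) [ 0.468 -0.306  0.086]
scene 0 ((337.4662170410156, 309.3847961425781), (16.78427505493164, 37.31635665893555), 131.4807586669922) [ 0.463 -0.309  0.086]
((398.2507019042969, 228.92466735839844), (6.300548553466797, 55.9403076171875), 66.57130432128906) 318
[[371.33395 237.15526]
 [422.66232 214.91298]
 [425.16745 220.69408]
 [373.83908 242.93636]]
```

View pics/c.png

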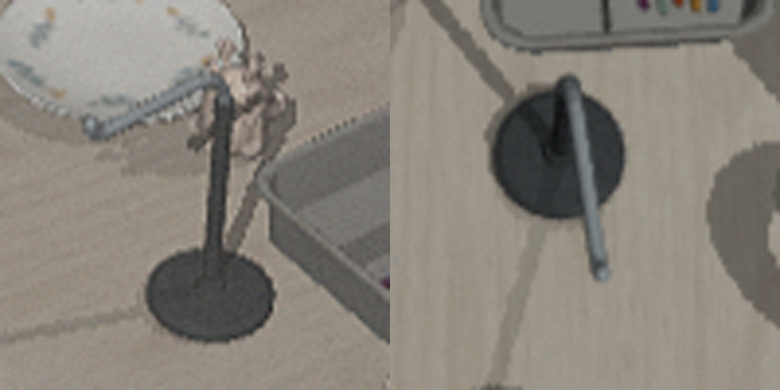

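View pics/r.png

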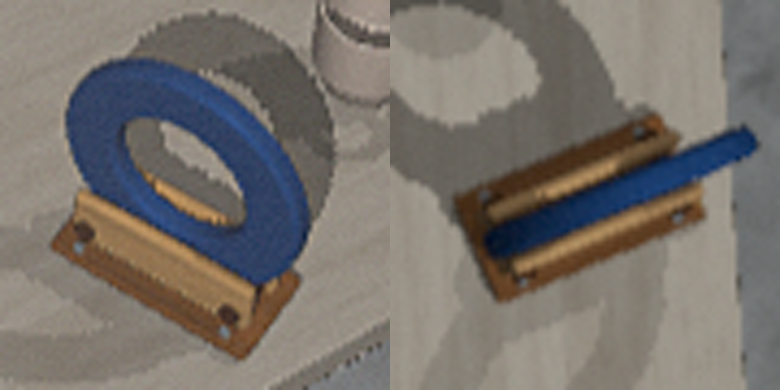

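The hook crop shows, in the top view, the tip at (303.8,209.2), the post-side elbow at (295.6,160.5) and the base centre at (293.6,179.2). In the scene view the tip is at (293.8,202.6). The ring crop gives the cradle base corners in the top view, which I use below.

Run:
```python
from h import *
d=pickle.load(open("d0.pkl","rb"));s,t=d["scene"],d["top"]
T=lambda x,y:((x-390)/3.9+250,y/3.9+140);S=lambda x,y:(x/3.9+270,y/3.9+170)
tip,gap=tri(s,S(93,124),t,T(600,270));print("tip",tip.round(3),gap.round(4))
el,gap=tri(s,S(215,80),t,T(568,85));print("elbow",el.round(3),gap.round(4))
print("base",onz(t,T(558,153),.008).round(3),onz(s,S(210,293),.008).round(3))
a=onz(t,T(600,270),.235);b=onz(t,T(568,82),.225);print("tip,elb@z",a.round(3),b.round(3),np.linalg.norm(a-b),np.degrees(np.arctan2(*(b-a)[1::-1])))
Q=lambda x,y:((x-390)*80/390+350,y*80/390+190)
C=[onz(t,Q(*p),.01) for p in [(456,198),(658,113),(708,215),(498,302)]];C=np.array(C);print("cradle",C.round(3).tolist(),C.mean(0).round(3),np.linalg.norm(C[0]-C[1]),np.linalg.norm(C[1]-C[2]))
print("long dir",[np.degrees(np.arctan2(*v[1::-1])) for v in (C[1]-C[0],C[2]-C[3])])
e=[onz(t,p,.086) for p in [(372.2,240.2),(424.2,217.6)]];print("ring ends",np.array(e).round(3).tolist(),np.degrees(np.arctan2(*(e[1]-e[0])[1::-1])),np.linalg.norm(e[1]-e[0]))
```

```text
tip [ 0.497 -0.063  0.231] 0.0006
elbow [ 0.611 -0.047  0.21 ] 0.0033
base [ 0.617 -0.048  0.008] [ 0.615 -0.051  0.008]
tip,elb@z [ 0.496 -0.063  0.235] [ 0.61  -0.047  0.225] 0.11498864808669715 7.765467619626722
cradle [[0.468, -0.239, 0.01], [0.515, -0.356, 0.01], [0.456, -0.381, 0.01], [0.409, -0.26, 0.01]] [ 0.462 -0.309  0.01 ] 0.12610991708415253 0.06360718914532192
long dir [np.float64(-68.27948790804106), np.float64(-68.76539157786452)]
ring ends [[0.436, -0.245, 0.086], [0.492, -0.382, 0.086]] -67.71912168448488 0.14824754668423973
```

>>> drive_tool:
  plan:
    - {"dx": -0.14, "dy": -0.155, "dz": -0.2, "rz": 0.14, "jaw": -1}
    - {"dx": -0.28, "dy": -0.31, "dz": -0.35, "rz": 0.28, "jaw": -1}
    - {"dx": -0.42, "dy": -0.465, "dz": -0.35, "rz": 0.42, "jaw": -1}
    - {"dx": -0.56, "dy": -0.62, "dz": -0.35, "rz": 0.56, "jaw": -1}
    - {"dx": -0.695, "dy": -0.775, "dz": -0.35, "rz": 0.7, "jaw": -1}

```text
validation failed for argument at $.pl...
```

>>> drive_tool:
  plan:
    - {"dx": -0.14, "dy": -0.155, "dz": -0.2, "rx": 0, "ry": 0, "rz": 0.14, "jaw": -1}
    - {"dx": -0.28, "dy": -0.31, "dz": -0.35, "rx": 0, "ry": 0, "rz": 0.28, "jaw": -1}
    - {"dx": -0.42, "dy": -0.465, "dz": -0.35, "rx": 0, "ry": 0, "rz": 0.42, "jaw": -1}
    - {"dx": -0.56, "dy": -0.62, "dz": -0.35, "rx": 0, "ry": 0, "rz": 0.56, "jaw": -1}
    - {"dx": -0.695, "dy": -0.775, "dz": -0.35, "rx": 0, "ry": 0, "rz": 0.7, "jaw": -1}

```text
time: 0.6
eef_pos: [0.2834, 0.274, 0.2661]
tool_rot: [1.746, 2.611, 0.001]
force: [1.1, -0.0, -0.2]
grip_width: 0.0916
grasp_force: 0.0
```

>>> drive_tool:
  plan:
    - {"dx": -0.2, "dy": -0.02, "dz": 0, "rx": 0, "ry": 0, "rz": 0, "jaw": -1}
    - {"dx": -0.4, "dy": -0.04, "dz": 0, "rx": 0, "ry": 0, "rz": 0, "jaw": -1}
    - {"dx": -0.6, "dy": -0.06, "dz": 0, "rx": 0, "ry": 0, "rz": 0, "jaw": -1}
    - {"dx": -0.8, "dy": -0.08, "dz": 0, "rx": 0, "ry": 0, "rz": 0, "jaw": -1}
    - {"dx": -1, "dy": -0.1, "dz": 0, "rx": 0, "ry": 0, "rz": 0.01, "jaw": -1}

```text
time: 1.1
eef_pos: [0.3423, 0.082, 0.2659]
tool_rot: [-1.752, -2.608, -0.0]
force: [1.0, 0.1, -0.3]
grip_width: 0.0918
grasp_force: 0.0
```

>>> drive_tool:
  plan:
    - {"dx": -0.2, "dy": -0.02, "dz": 0, "rx": 0, "ry": 0, "rz": 0, "jaw": -1}
    - {"dx": -0.4, "dy": -0.04, "dz": 0, "rx": 0, "ry": 0, "rz": 0, "jaw": -1}
    - {"dx": -0.6, "dy": -0.06, "dz": 0, "rx": 0, "ry": 0, "rz": 0, "jaw": -1}
    - {"dx": -0.8, "dy": -0.08, "dz": 0, "rx": 0, "ry": 0, "rz": 0, "jaw": -1}
    - {"dx": -1, "dy": -0.1, "dz": 0, "rx": 0, "ry": 0, "rz": 0, "jaw": -1}

```text
time: 1.6
eef_pos: [0.3994, -0.1109, 0.2658]
tool_rot: [-1.753, -2.607, -0.0]
force: [1.0, 1.0, 0.1]
grip_width: 0.0918
grasp_force: 0.0
```

>>> drive_tool:
  plan:
    - {"dx": -0.2, "dy": -0.02, "dz": 0, "rx": 0, "ry": 0, "rz": 0, "jaw": -1}
    - {"dx": -0.4, "dy": -0.04, "dz": 0, "rx": 0, "ry": 0, "rz": 0, "jaw": -1}
    - {"dx": -0.6, "dy": -0.06, "dz": 0, "rx": 0, "ry": 0, "rz": 0, "jaw": -1}
    - {"dx": -0.8, "dy": -0.08, "dz": 0, "rx": 0, "ry": 0, "rz": 0, "jaw": -1}
    - {"dx": -1, "dy": -0.085, "dz": 0, "rx": 0, "ry": 0, "rz": 0, "jaw": -1}

```text
time: 2.1
eef_pos: [0.4591, -0.3024, 0.2656]
tool_rot: [-1.752, -2.606, -0.0]
force: [0.8, -0.5, 0.3]
grip_width: 0.0918
grasp_force: 0.0
```

Run:
```python
from plant import manip
from h import *
c=manip.read_camera("wrist");pickle.dump(c,open("w.pkl","wb"));o=manip.get_obs();print(o["eef_pos"],o["tool_rot"],c["eye"],c["rotation"],c["intrinsics"])
m=blue(c,(0,0,560,420));ys,xs=np.nonzero(m);print(cv2.minAreaRect(np.c_[xs,ys].astype(np.float32)),len(xs))
cv2.imwrite("pics/w1.png",c["frame"][:,:,::-1])
```

```text
[ 0.46046695 -0.30769776  0.26429831] [ 1.75573423  2.60420605 -0.00302389] [ 0.4327051  -0.23777826  0.45502586] [-0.26234005 -0.05130943  0.38478422] [[335.67823435   0.         281.31042719]
 [  0.         335.67823435 211.43319233]
 [  0.           0.           1.        ]]
((283.0, 193.0), (134.0, 16.0), 90.0) 2098
```

View pics/w1.png

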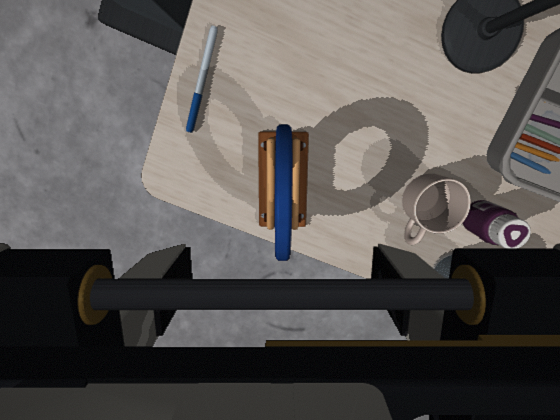

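The wrist view shows the ring upright at column 283, rows 125–260, lying midway between the fingers (190 and 375) and aligned with them. I'll turn these pixels into an exact offset.

Run:
```python
from h import *
from plant import manip
o=manip.get_obs();c=pickle.load(open("w.pkl","rb"));m=blue(c,(0,0,560,420))
def mid(r): x=np.nonzero(m[r])[0];return (x.min()+x.max())/2
a=onz(c,(mid(127),125.5),.09);b=onz(c,(mid(257),259.5),.09);print(a,b,(a+b)/2,np.linalg.norm(a-b),np.degrees(np.arctan2(*(a-b)[1::-1])))
t=onz(c,(mid(193),193),.161);print(t)
T=R.from_rotvec(o["tool_rot"]).as_matrix();print(T.T@(np.array([*((a+b)/2)[:2],.142])-o["eef_pos"]),T[:,0],T.T@(t-o["eef_pos"]),[(r,mid(r)) for r in (130,160,193,220,250)])
```

```text
[ 0.43590286 -0.24240234  0.09      ] [ 0.49295798 -0.38355058  0.09      ] [ 0.46443042 -0.31297646  0.09      ] 0.15224359428555398 112.0096051726901
[ 0.45741025 -0.29564753  0.161     ]
[-0.00616578  0.00183438  0.12230727] [-0.37501069  0.92701883 -0.00174998] [0.01249785 0.00180334 0.10327461] [(130, np.float64(282.5)), (160, np.float64(283.5)), (193, np.float64(282.5)), (220, np.float64(282.5)), (250, np.float64(282.0))]
```

>>> drive_tool:
  plan:
    - {"dx": -0.025, "dy": 0.008, "dz": 0.1, "rx": 0, "ry": 0, "rz": 0, "jaw": -1}
    - {"dx": -0.025, "dy": 0.008, "dz": 0.25, "rx": 0, "ry": 0, "rz": 0, "jaw": -1}
    - {"dx": -0.025, "dy": 0.008, "dz": 0.4, "rx": 0, "ry": 0, "rz": 0, "jaw": -1}
    - {"dx": -0.025, "dy": 0.008, "dz": 0.53, "rx": 0, "ry": 0, "rz": 0, "jaw": -1}
    - {"dx": -0.025, "dy": 0.008, "dz": 0.61, "rx": 0, "ry": 0, "rz": 0, "jaw": -1}

```text
time: 2.65
eef_pos: [0.4615, -0.3037, 0.1414]
tool_rot: [-1.75, -2.604, -0.001]
force: [0.0, 0.1, -0.5]
grip_width: 0.0919
grasp_force: 0.0
```

>>> drive_tool:
  plan:
    - {"dx": 0, "dy": 0, "dz": 0, "rx": 0, "ry": 0, "rz": 0, "jaw": -1}
    - {"dx": 0, "dy": 0, "dz": 0, "rx": 0, "ry": 0, "rz": 0, "jaw": 1}
    - {"dx": 0, "dy": 0, "dz": 0, "rx": 0, "ry": 0, "rz": 0, "jaw": 1}
    - {"dx": 0, "dy": 0, "dz": 0, "rx": 0, "ry": 0, "rz": 0, "jaw": 1}
    - {"dx": 0, "dy": 0, "dz": 0, "rx": 0, "ry": 0, "rz": 0, "jaw": 1}

```text
time: 3.15
eef_pos: [0.463, -0.3051, 0.1448]
tool_rot: [1.751, 2.606, -0.0]
force: [-0.4, -0.5, -0.4]
grip_width: 0.0645
grasp_force: 0.0
```

>>> drive_tool:
  plan:
    - {"dx": 0, "dy": 0, "dz": 0, "rx": 0, "ry": 0, "rz": 0, "jaw": 1}
    - {"dx": 0, "dy": 0, "dz": 0, "rx": 0, "ry": 0, "rz": 0, "jaw": 1}
    - {"dx": 0, "dy": 0, "dz": 0, "rx": 0, "ry": 0, "rz": 0, "jaw": 1}
    - {"dx": 0, "dy": 0, "dz": 0, "rx": 0, "ry": 0, "rz": 0, "jaw": 1}
    - {"dx": 0, "dy": 0, "dz": 0, "rx": 0, "ry": 0, "rz": 0, "jaw": 1}

```text
time: 3.65
eef_pos: [0.4626, -0.3048, 0.144]
tool_rot: [-1.752, -2.608, -0.0]
force: [-0.0, 0.4, 0.2]
grip_width: 0.0245
grasp_force: 0.0
```

>>> drive_tool:
  plan:
    - {"dx": -0.025, "dy": 0, "dz": 0, "rx": 0, "ry": 0, "rz": 0, "jaw": 1}
    - {"dx": -0.025, "dy": 0, "dz": 0, "rx": 0, "ry": 0, "rz": 0, "jaw": 1}
    - {"dx": -0.025, "dy": 0, "dz": 0, "rx": 0, "ry": 0, "rz": 0, "jaw": 1}
    - {"dx": -0.025, "dy": 0, "dz": 0, "rx": 0, "ry": 0, "rz": 0, "jaw": 1}
    - {"dx": -0.025, "dy": 0, "dz": 0, "rx": 0, "ry": 0, "rz": 0, "jaw": 1}

```text
time: 4.15
eef_pos: [0.4645, -0.3094, 0.144]
tool_rot: [-1.752, -2.608, -0.0]
force: [0.4, 1.1, -0.5]
grip_width: 0.0003
grasp_force: 0.0
```

The fingers closed on nothing, so I'll look.

Run:
```python
from plant import manip
from h import *
d={n:manip.read_camera(n) for n in("scene","top","wrist")};pickle.dump(d,open("d1.pkl","wb"));o=manip.get_obs();print(o["eef_pos"],o["grip_width"])
s,t,w=[d[n] for n in("scene","top","wrist")]
m=blue(s,(290,270,380,350));cs,h=cv2.findContours(m,cv2.RETR_CCOMP,cv2.CHAIN_APPROX_NONE)
for c,hh in zip(cs,h[0]):
    if len(c)>20: print("scene",hh[3],cv2.fitEllipse(c))
print("tcp in scene",proj(s,o["eef_pos"]),"top",proj(t,o["eef_pos"]),"wrist",proj(w,o["eef_pos"]))
cv2.imwrite("pics/l1.png",np.hstack([cv2.resize(s["frame"][230:370,270:410],(400,400),interpolation=2),cv2.resize(w["frame"],(400,400))])[:,:,::-1])
```

```text
[ 0.46448392 -0.30940998  0.14399019] 0.00040096407019284304
scene -1 ((339.48126220703125, 309.3016052246094), (34.25471878051758, 62.13011932373047), 121.96192169189453)
scene 0 ((337.54937744140625, 309.4107360839844), (16.820636749267578, 36.6963996887207), 131.47360229492188)
tcp in scene [339.89623812 293.02789122] top [403.323914   226.24374221] wrist [281.41881962 240.92951537]
```

View pics/l1.png

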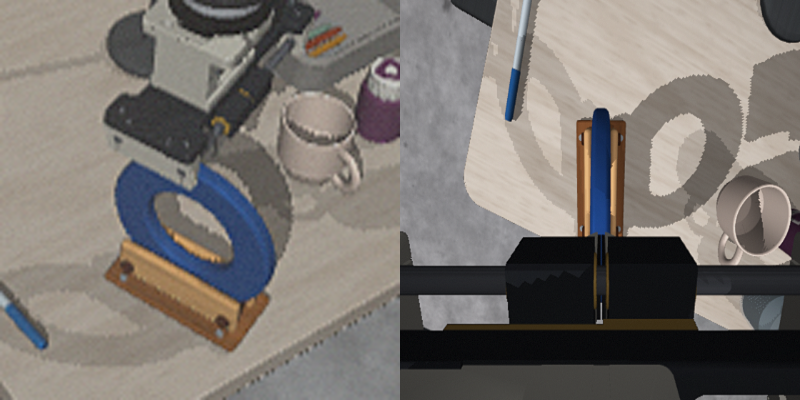

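Run:
```python
from h import *
d=pickle.load(open("d1.pkl","rb"));s,t,w=[d[n] for n in("scene","top","wrist")]
for P in ([.463,-.311,.161],[.463,-.311,.236],[.463,-.311,.0]): print(P,proj(s,P),proj(t,P),proj(w,P))
cv2.imwrite("pics/l2.png",np.hstack([cv2.resize(s["frame"][265:335,305:375],(400,400),interpolation=2),cv2.resize(w["frame"][160:260,230:330],(400,400),interpolation=2)])[:,:,::-1])
```

```text
[0.463, -0.311, 0.161] [340.36090046 288.8291806 ] [406.11457335 226.06664036] [277.85366149 253.2289158 ]
[0.463, -0.311, 0.236] [342.9617394  265.99524328] [416.3048359  222.31846927] [275.6978879  338.92203257]
[0.463, -0.311, 0.0] [335.45663571 331.88593133] [388.70078826 232.47175952] [279.38534649 192.34364405]
```

View pics/l2.png

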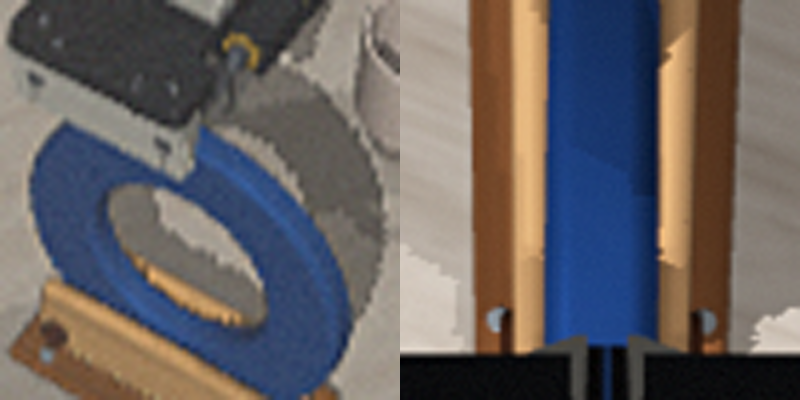

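Run:
```python
from h import *
from plant import manip
o=manip.get_obs();T=R.from_rotvec(o["tool_rot"]).as_matrix();print(o["eef_pos"])
d=pickle.load(open("d1.pkl","rb"));w=d["wrist"]
for k in (0,-.019,-.03,-.066): print(k,[proj(w,o["eef_pos"]+T@[.0095,y,k]).round(1).tolist() for y in(-.008,.008)], [proj(w,o["eef_pos"]+T@[.0375,y,k]).round(1).tolist() for y in(-.095,.095)])
for z in (.130,.145,.16): # ring rim width at a row
  print(z,[proj(w,np.array([.463,-.311,0])+T@[.03,y,0]+[0,0,z-(.0)]).round(1).tolist() for y in(-.008,.008)])
m=blue(w,(200,50,360,260))
for r in (140,170,200,225,240): x=np.nonzero(m[r])[0]; print(r,x.min(),x.max())
```

```text
[ 0.46448392 -0.30940998  0.14399019]
0 [[267.9, 225.8], [294.9, 225.8]] [[114.7, 178.9], [448.1, 179.0]]
-0.019 [[266.6, 236.6], [296.3, 236.6]] [[97.1, 185.2], [465.8, 185.3]]
-0.03 [[265.6, 243.9], [297.3, 243.9]] [[85.0, 189.5], [477.9, 189.5]]
-0.066 [[261.6, 275.8], [301.4, 275.8]] [[31.6, 208.5], [531.4, 208.5]]
0.13 [[265.2, 188.6], [291.2, 188.6]]
0.145 [[264.0, 193.8], [291.9, 193.8]]
0.16 [[262.6, 199.8], [292.8, 199.8]]
140 269 293
170 267 293
200 267 293
225 266 293
240 266 293
```

The wrist crop shows the shut tips above the rim: the blue shows through the slit. So the tips sit higher than the TCP reading suggests. I'll probe down gently with shut fingers to find the ring top.

>>> drive_tool:
  plan:
    - {"dx": 0, "dy": 0, "dz": 0.01, "rx": 0, "ry": 0, "rz": 0, "jaw": 1}
    - {"dx": 0, "dy": 0, "dz": 0.02, "rx": 0, "ry": 0, "rz": 0, "jaw": 1}
    - {"dx": 0, "dy": 0, "dz": 0.025, "rx": 0, "ry": 0, "rz": 0, "jaw": 1}
    - {"dx": 0, "dy": 0, "dz": 0.025, "rx": 0, "ry": 0, "rz": 0, "jaw": 1}
    - {"dx": 0, "dy": 0, "dz": 0.025, "rx": 0, "ry": 0, "rz": 0, "jaw": 1}

```text
time: 4.8
eef_pos: [0.4645, -0.3095, 0.1389]
tool_rot: [-1.752, -2.608, -0.0]
force: [0.3, -0.2, 0.1]
grip_width: 0.0001
grasp_force: 0.0
```

>>> drive_tool:
  plan:
    - {"dx": 0, "dy": 0, "dz": 0.01, "rx": 0, "ry": 0, "rz": 0, "jaw": 1}
    - {"dx": 0, "dy": 0, "dz": 0.02, "rx": 0, "ry": 0, "rz": 0, "jaw": 1}
    - {"dx": 0, "dy": 0, "dz": 0.025, "rx": 0, "ry": 0, "rz": 0, "jaw": 1}
    - {"dx": 0, "dy": 0, "dz": 0.025, "rx": 0, "ry": 0, "rz": 0, "jaw": 1}
    - {"dx": 0, "dy": 0, "dz": 0.025, "rx": 0, "ry": 0, "rz": 0, "jaw": 1}

```text
time: 5.3
eef_pos: [0.4645, -0.3095, 0.134]
tool_rot: [-1.752, -2.608, -0.0]
force: [0.0, -0.6, -0.2]
grip_width: 0.0009
grasp_force: 0.0
```

Run:
```python
from plant import manip
from h import *
w=manip.read_camera("wrist");t=manip.read_camera("top");s=manip.read_camera("scene");o=manip.get_obs();print(o["eef_pos"],o["force"],w["eye"],w["rotation"],o["qpos"])
cv2.imwrite("pics/l3.png",np.hstack([cv2.resize(w["frame"][150:290,210:350],(400,400),interpolation=2),cv2.resize(t["frame"][190:270,360:440],(400,400),interpolation=2)])[:,:,::-1])
```

```text
[ 0.46456533 -0.30949066  0.13405966] [-0.36955443  0.41697302 -0.56598211] [ 0.43792954 -0.24469481  0.3233723 ] [-0.26299288 -0.05190321  0.38529248] [-7.25033507e-01  4.57271641e-01  1.52441796e+00  1.08456365e-04
  1.15978825e+00 -1.11254444e+00]
```

View pics/l3.png

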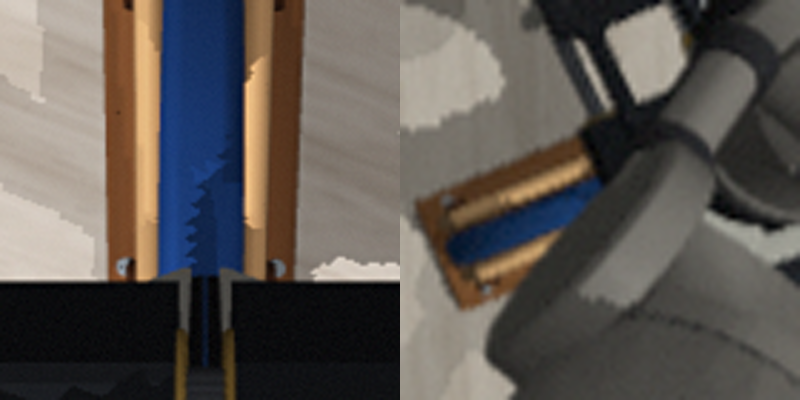

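Still no contact, with the tips above the rim in the wrist view (crop row 270, ring visible through the slit). I'll keep probing.

>>> drive_tool:
  plan:
    - {"dx": 0, "dy": 0, "dz": 0.01, "rx": 0, "ry": 0, "rz": 0, "jaw": 1}
    - {"dx": 0, "dy": 0, "dz": 0.02, "rx": 0, "ry": 0, "rz": 0, "jaw": 1}
    - {"dx": 0, "dy": 0, "dz": 0.02, "rx": 0, "ry": 0, "rz": 0, "jaw": 1}
    - {"dx": 0, "dy": 0, "dz": 0.02, "rx": 0, "ry": 0, "rz": 0, "jaw": 1}
    - {"dx": 0, "dy": 0, "dz": 0.02, "rx": 0, "ry": 0, "rz": 0, "jaw": 1}

```text
time: 5.95
eef_pos: [0.4646, -0.3095, 0.13]
tool_rot: [1.752, 2.607, 0.0]
force: [-0.5, -0.0, 1.7]
grip_width: 0.0006
grasp_force: 0.7
```

>>> drive_tool:
  plan:
    - {"dx": 0, "dy": 0, "dz": 0.007, "rx": 0, "ry": 0, "rz": 0, "jaw": 1}
    - {"dx": 0, "dy": 0, "dz": 0.01, "rx": 0, "ry": 0, "rz": 0, "jaw": 1}
    - {"dx": 0, "dy": 0, "dz": 0.01, "rx": 0, "ry": 0, "rz": 0, "jaw": 1}
    - {"dx": 0, "dy": 0, "dz": 0.01, "rx": 0, "ry": 0, "rz": 0, "jaw": 1}
    - {"dx": 0, "dy": 0, "dz": 0.01, "rx": 0, "ry": 0, "rz": 0, "jaw": 1}

```text
time: 6.45
eef_pos: [0.4653, -0.3096, 0.1299]
tool_rot: [1.75, 2.605, 0.0]
force: [-0.4, 2.0, 11.7]
grip_width: 0.0008
grasp_force: 6.1
```

Contact is at a reported z ≈ 0.130, so the real fingertips sit about 31 mm behind the reported TCP. That agrees with the tip row in the wrist view. From here I use z_tip = z_reported + 0.031. Next I raise, half-open, and grasp at a reported z ≈ 0.113.

>>> drive_tool:
  plan:
    - {"dx": 0, "dy": 0, "dz": -0.05, "rx": 0, "ry": 0, "rz": 0, "jaw": 1}
    - {"dx": 0, "dy": 0, "dz": -0.1, "rx": 0, "ry": 0, "rz": 0, "jaw": 0}
    - {"dx": 0, "dy": 0, "dz": -0.1, "rx": 0, "ry": 0, "rz": 0, "jaw": 0}
    - {"dx": 0, "dy": 0, "dz": -0.1, "rx": 0, "ry": 0, "rz": 0, "jaw": 0}
    - {"dx": 0, "dy": 0, "dz": -0.1, "rx": 0, "ry": 0, "rz": 0, "jaw": 0}

```text
time: 6.95
eef_pos: [0.4643, -0.3093, 0.1475]
tool_rot: [-1.752, -2.607, -0.0]
force: [-0.2, -0.3, -0.3]
grip_width: 0.0274
grasp_force: 0.0
```

>>> drive_tool:
  plan:
    - {"dx": 0, "dy": 0, "dz": 0, "rx": 0, "ry": 0, "rz": 0, "jaw": 0}
    - {"dx": 0, "dy": 0, "dz": 0, "rx": 0, "ry": 0, "rz": 0, "jaw": 0}
    - {"dx": 0, "dy": 0, "dz": 0.05, "rx": 0, "ry": 0, "rz": 0, "jaw": 0}
    - {"dx": 0, "dy": 0, "dz": 0.09, "rx": 0, "ry": 0, "rz": 0, "jaw": 0}
    - {"dx": 0, "dy": 0, "dz": 0.1, "rx": 0, "ry": 0, "rz": 0, "jaw": 0}

```text
time: 7.45
eef_pos: [0.4638, -0.3088, 0.1263]
tool_rot: [-1.751, -2.605, -0.001]
force: [-0.0, -0.9, -0.1]
grip_width: 0.0458
grasp_force: 0.0
```

>>> drive_tool:
  plan:
    - {"dx": 0, "dy": 0, "dz": 0.035, "rx": 0, "ry": 0, "rz": 0, "jaw": 0}
    - {"dx": 0, "dy": 0, "dz": 0.07, "rx": 0, "ry": 0, "rz": 0, "jaw": 0}
    - {"dx": 0, "dy": 0, "dz": 0.07, "rx": 0, "ry": 0, "rz": 0, "jaw": 0.2}
    - {"dx": 0, "dy": 0, "dz": 0.07, "rx": 0, "ry": 0, "rz": 0, "jaw": 1}
    - {"dx": 0, "dy": 0, "dz": 0.07, "rx": 0, "ry": 0, "rz": 0, "jaw": 1}

```text
time: 7.95
eef_pos: [0.4647, -0.3096, 0.1143]
tool_rot: [1.752, 2.607, -0.0]
force: [0.4, -0.9, -0.1]
grip_width: 0.0266
grasp_force: 0.0
```

>>> drive_tool:
  plan:
    - {"dx": 0, "dy": 0, "dz": 0, "rx": 0, "ry": 0, "rz": 0, "jaw": 1}
    - {"dx": 0, "dy": 0, "dz": 0, "rx": 0, "ry": 0, "rz": 0, "jaw": 1}
    - {"dx": 0, "dy": 0, "dz": 0, "rx": 0, "ry": 0, "rz": 0, "jaw": 1}
    - {"dx": 0, "dy": 0, "dz": 0, "rx": 0, "ry": 0, "rz": 0, "jaw": 1}
    - {"dx": 0, "dy": 0, "dz": 0, "rx": 0, "ry": 0, "rz": 0, "jaw": 1}

```text
time: 8.45
eef_pos: [0.4647, -0.3096, 0.1143]
tool_rot: [1.752, 2.607, 0.0]
force: [0.6, 1.5, 3.3]
grip_width: 0.0157
grasp_force: 30.0
```

Gripped: opening 15.7 mm, 30 N. Now lift straight up.

>>> drive_tool:
  plan:
    - {"dx": 0, "dy": 0, "dz": -0.08, "rx": 0, "ry": 0, "rz": 0, "jaw": 1}
    - {"dx": 0, "dy": 0, "dz": -0.2, "rx": 0, "ry": 0, "rz": 0, "jaw": 1}
    - {"dx": 0, "dy": 0, "dz": -0.37, "rx": 0, "ry": 0, "rz": 0, "jaw": 1}
    - {"dx": 0, "dy": 0, "dz": -0.55, "rx": 0, "ry": 0, "rz": 0, "jaw": 1}
    - {"dx": 0, "dy": 0, "dz": -0.7, "rx": 0, "ry": 0, "rz": 0, "jaw": 1}

```text
time: 8.95
eef_pos: [0.4644, -0.3093, 0.2554]
tool_rot: [1.752, 2.607, 0.0]
force: [0.3, -0.8, -1.9]
grip_width: 0.0158
grasp_force: 30.0
```

>>> drive_tool:
  plan:
    - {"dx": 0.1, "dy": 0.03, "dz": 0, "rx": 0, "ry": 0, "rz": 0.04, "jaw": 1}
    - {"dx": 0.28, "dy": 0.1, "dz": 0, "rx": 0, "ry": 0, "rz": 0.1, "jaw": 1}
    - {"dx": 0.48, "dy": 0.17, "dz": 0, "rx": 0, "ry": 0, "rz": 0.16, "jaw": 1}
    - {"dx": 0.68, "dy": 0.24, "dz": 0, "rx": 0, "ry": 0, "rz": 0.22, "jaw": 1}
    - {"dx": 0.8, "dy": 0.28, "dz": 0, "rx": 0, "ry": 0, "rz": 0.25, "jaw": 1}

```text
time: 9.45
eef_pos: [0.455, -0.1373, 0.2536]
tool_rot: [-2.078, -2.354, -0.001]
force: [0.2, -0.5, -1.6]
grip_width: 0.0156
grasp_force: 30.0
```

>>> drive_tool:
  plan:
    - {"dx": 0.07, "dy": 0.005, "dz": 0.01, "rx": 0, "ry": 0, "rz": 0, "jaw": 1}
    - {"dx": 0.17, "dy": 0.01, "dz": 0.03, "rx": 0, "ry": 0, "rz": 0, "jaw": 1}
    - {"dx": 0.27, "dy": 0.01, "dz": 0.05, "rx": 0, "ry": 0, "rz": 0, "jaw": 1}
    - {"dx": 0.34, "dy": 0.01, "dz": 0.05, "rx": 0, "ry": 0, "rz": 0, "jaw": 1}
    - {"dx": 0.34, "dy": 0.01, "dz": 0.05, "rx": 0, "ry": 0, "rz": 0, "jaw": 1}

```text
time: 9.95
eef_pos: [0.4492, -0.0716, 0.2439]
tool_rot: [-2.075, -2.358, 0.0]
force: [-0.0, -0.4, -2.0]
grip_width: 0.0157
grasp_force: 30.0
```

Run:
```python
from plant import manip
from h import *
w=manip.read_camera("wrist");t=manip.read_camera("top");s=manip.read_camera("scene");o=manip.get_obs();print(o["eef_pos"],o["tool_rot"],o["force"])
pickle.dump(dict(w=w,t=t,s=s,o=o),open("d2.pkl","wb"))
c=o["eef_pos"]-[0,0,.028];print("c",proj(s,c),proj(w,c),"tip",proj(s,[.497,-.063,.232]),proj(w,[.497,-.063,.232]))
cv2.imwrite("pics/a1.png",np.hstack([cv2.resize(s["frame"][170:270,240:340],(400,400),interpolation=2),cv2.resize(w["frame"][:,140:560][:280,:280],(400,400))])[:,:,::-1])
```

```text
[ 0.44970451 -0.07330735  0.24413935] [ 2.07716486e+00  2.35591554e+00 -2.67510892e-04] [-0.20046299 -0.34982997 -1.66082081]
c [279.94367427 214.9747123 ] [281.6347766  229.21423304] tip [293.56622964 201.52790555] [358.01811753 230.7812091 ]
```

View pics/a1.png

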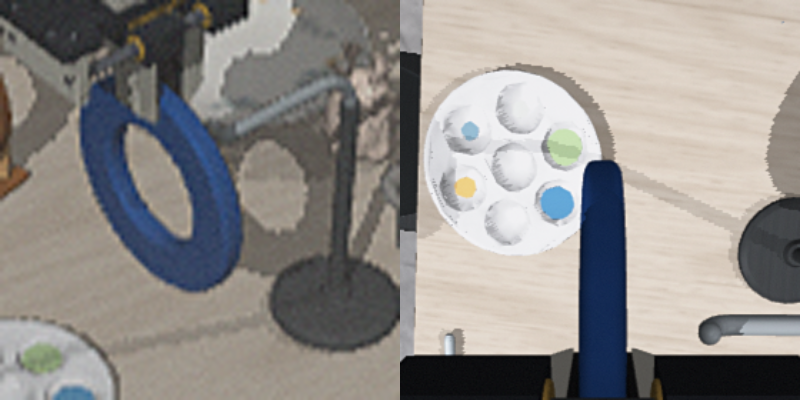

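The wrist view puts the tip at ≈(357,230), as predicted at (358,231). The arm is level with the image rows, so yaw is aligned. The ring's hole centre in the scene matches the prediction (279.5,215.5). Slide over the tip now.

>>> drive_tool:
  plan:
    - {"dx": 0.02, "dy": 0.06, "dz": 0, "rx": 0, "ry": 0, "rz": 0, "jaw": 1}
    - {"dx": 0.02, "dy": 0.17, "dz": 0, "rx": 0, "ry": 0, "rz": 0, "jaw": 1}
    - {"dx": 0.02, "dy": 0.29, "dz": 0, "rx": 0, "ry": 0, "rz": 0, "jaw": 1}
    - {"dx": 0.02, "dy": 0.41, "dz": 0, "rx": 0, "ry": 0, "rz": 0, "jaw": 1}
    - {"dx": 0.02, "dy": 0.49, "dz": 0, "rx": 0, "ry": 0, "rz": 0, "jaw": 1}

```text
time: 10.6
eef_pos: [0.5484, -0.0564, 0.2435]
tool_rot: [2.078, 2.356, 0.001]
force: [-0.7, 0.1, -2.0]
grip_width: 0.0157
grasp_force: 30.0
```

>>> drive_tool:
  plan:
    - {"dx": 0, "dy": 0, "dz": 0.04, "rx": 0, "ry": 0, "rz": 0, "jaw": 1}
    - {"dx": 0, "dy": 0, "dz": 0.09, "rx": 0, "ry": 0, "rz": 0, "jaw": 1}
    - {"dx": 0, "dy": 0, "dz": 0.13, "rx": 0, "ry": 0, "rz": 0, "jaw": 1}
    - {"dx": 0, "dy": 0, "dz": 0.14, "rx": 0, "ry": 0, "rz": 0, "jaw": 1}
    - {"dx": 0, "dy": 0, "dz": 0.14, "rx": 0, "ry": 0, "rz": 0, "jaw": 1}

```text
time: 11.1
eef_pos: [0.5455, -0.0563, 0.2157]
tool_rot: [-2.077, -2.356, 0.001]
force: [0.4, -0.0, -2.0]
grip_width: 0.0157
grasp_force: 30.0
```

>>> drive_tool:
  plan:
    - {"dx": 0, "dy": 0, "dz": 0.005, "rx": 0, "ry": 0, "rz": 0, "jaw": 1}
    - {"dx": 0, "dy": 0, "dz": 0.01, "rx": 0, "ry": 0, "rz": 0, "jaw": 1}
    - {"dx": 0, "dy": 0, "dz": 0.01, "rx": 0, "ry": 0, "rz": 0, "jaw": 1}
    - {"dx": 0, "dy": 0, "dz": 0.01, "rx": 0, "ry": 0, "rz": 0, "jaw": 1}
    - {"dx": 0, "dy": 0, "dz": 0.01, "rx": 0, "ry": 0, "rz": 0, "jaw": 1}

```text
time: 11.6
eef_pos: [0.5461, -0.0562, 0.2141]
tool_rot: [2.077, 2.356, 0.0]
force: [-0.4, -1.4, -1.7]
grip_width: 0.0156
grasp_force: 30.0
```

>>> drive_tool:
  plan:
    - {"dx": 0, "dy": 0, "dz": 0.004, "rx": 0, "ry": 0, "rz": 0, "jaw": 1}
    - {"dx": 0, "dy": 0, "dz": 0.008, "rx": 0, "ry": 0, "rz": 0, "jaw": 1}
    - {"dx": 0, "dy": 0, "dz": 0.01, "rx": 0, "ry": 0, "rz": 0, "jaw": 1}
    - {"dx": 0, "dy": 0, "dz": 0.01, "rx": 0, "ry": 0, "rz": 0, "jaw": 1}
    - {"dx": 0, "dy": 0, "dz": 0.01, "rx": 0, "ry": 0, "rz": 0, "jaw": 1}

```text
time: 12.1
eef_pos: [0.5462, -0.0562, 0.2126]
tool_rot: [2.077, 2.356, 0.001]
force: [-1.8, -0.0, 5.6]
grip_width: 0.0158
grasp_force: 30.0
```

Contact with the arm is at the expected height. I'll release partway and then retreat upward.

>>> drive_tool:
  plan:
    - {"dx": 0, "dy": 0, "dz": -0.003, "rx": 0, "ry": 0, "rz": 0, "jaw": 1}
    - {"dx": 0, "dy": 0, "dz": -0.003, "rx": 0, "ry": 0, "rz": 0, "jaw": 0.6}
    - {"dx": 0, "dy": 0, "dz": -0.003, "rx": 0, "ry": 0, "rz": 0, "jaw": 0.4}
    - {"dx": 0, "dy": 0, "dz": -0.003, "rx": 0, "ry": 0, "rz": 0, "jaw": 0.2}
    - {"dx": 0, "dy": 0, "dz": -0.003, "rx": 0, "ry": 0, "rz": 0, "jaw": 0.2}

```text
time: 12.6
eef_pos: [0.5461, -0.0562, 0.2124]
tool_rot: [-2.077, -2.356, 0.0]
force: [-0.5, 0.0, -0.1]
grip_width: 0.0355
grasp_force: 0.0
```

>>> drive_tool:
  plan:
    - {"dx": 0, "dy": 0, "dz": 0, "rx": 0, "ry": 0, "rz": 0, "jaw": 0.2}
    - {"dx": 0, "dy": 0, "dz": -0.03, "rx": 0, "ry": 0, "rz": 0, "jaw": 0.2}
    - {"dx": 0, "dy": 0, "dz": -0.12, "rx": 0, "ry": 0, "rz": 0, "jaw": 0.2}
    - {"dx": 0, "dy": 0, "dz": -0.27, "rx": 0, "ry": 0, "rz": 0, "jaw": 0.2}
    - {"dx": 0, "dy": 0, "dz": -0.45, "rx": 0, "ry": 0, "rz": 0, "jaw": 0.2}

```text
time: 13.1
eef_pos: [0.5455, -0.0561, 0.3032]
tool_rot: [-2.076, -2.355, 0.001]
force: [1.0, -1.6, 0.2]
grip_width: 0.0366
grasp_force: 0.0
```

Run:
```python
from plant import manip
from h import *
def centre():
    s=manip.read_camera("scene");m=blue(s,(240,150,400,280));cs,h=cv2.findContours(m,cv2.RETR_CCOMP,cv2.CHAIN_APPROX_NONE)
    return s,cv2.fitEllipse(max(cs,key=len))[0]
for i in range(5): s,c=centre();print(np.round(c,2))
print("expected",proj(s,[.546,-.057,.184]))
f=s["frame"][160:270,260:400];cv2.imwrite("pics/f.png",cv2.resize(f,(700,550),interpolation=2)[:,:,::-1])
```

```text
[307.67 207.56]
[307.73 207.62]
[307.72 207.63]
[307.7  207.57]
[307.65 207.56]
expected [307.53164437 208.16829433]
```

View pics/f.png

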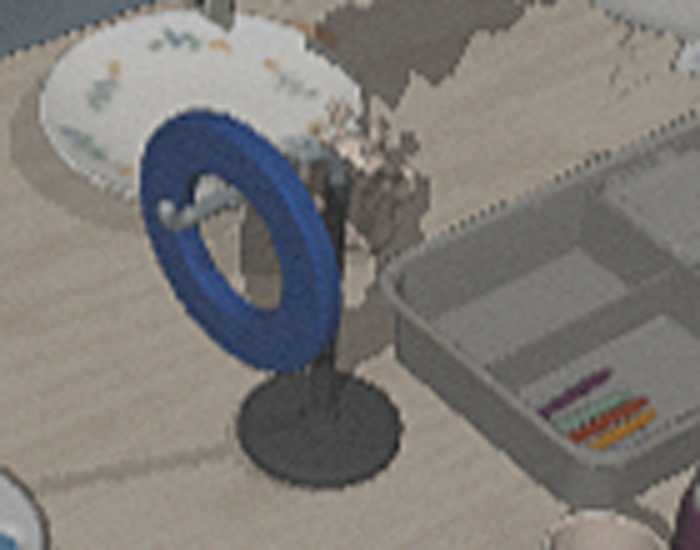

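The ring hangs still on the arm: its centre is at (307.7,207.6) against an expected (307.5,208.2), and the gripper is clear. Handing in.

```bash
python3 -c "
from plant import manip
print(manip.finish_job())"
```

```text
the job is handed in; nothing more can be done
None
```

The blue ring hangs still on the hook's level arm, behind the upturned tip, with the gripper clear of it. I never went near the plain ring, and I handed the job in at about 13 s; no verdict came back.

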